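# Lock the card board onto its sloping display stand

### The arm

A 7-joint arm with a two-finger parallel gripper is mounted at the origin on a cart in front of the work surface, level with it; the furniture and walls round the work are solid. World frame = base frame: x ahead of the robot, y to its left, z up, the work surface at z = 0. Lengths are in m, angles in rad, forces in N, time in s.
With the tool pointing down it reaches from about 0.4 to 0.9 m from the base axis. Payload 5.5 kg.
Tool frame: the origin (TCP) lies on the centre line of the jaws, within the pads' length; the fingertips stand 19 mm ahead of it and the grasp point (between the pads) is the TCP (bot.tips_ahead is the distance from the TCP to the fingertips, in m); z points along the fingers, y is the line along which they close (so a half turn about z gives the same grasp; the last joint's range is limited). The gripper opens to 92 mm and grips with 3 to 60 N. Pads are 19 mm wide; open, the fingers measure 130 mm over their backs; the gripper's body (75 mm by 190 mm) begins 47 mm behind the grasp point.
Start: joints at [1.469, 0.501, -0.427, 1.55, 0.221, 1.138, -0.21], TCP at [0.232, -0.607, 0.246] pointing down, gripper open.
Joint ranges: [-2.88, 2.88], [-0.31, 2.03], [-1.54, 1.56], [0.2, 2.42], [-1.41, 4.55], [0.19, 2.02], [-2.57, 2.57]. Speed limits (rad/s): [2.57, 2.57, 3.14, 3.14, 3.14, 3.14, 3.14].

### API

Orientations are given as a unit quaternion [w, x, y, z].
In Python, from rig import bot, workorder, sensors, read_camera gives the robot as it stands (bot), with the cameras as plain functions, the job (workorder) and the readings (sensors).
- The arm moves only by the tool creep_tool, called by a JSON object that holds its "api" and its "payload", one argument or row to a line. Schema: {"type":"object","properties":{"ticks":{"type":"array","items":{"type":"object","properties":{"aperture":{"type":"number"},"tx":{"type":"number"},"ty":{"type":"number"},"tz":{"type":"number"},"drx":{"type":"number"},"dry":{"type":"number"},"drz":{"type":"number"}},"additionalProperties":false,"required":["aperture"]},"minItems":1,"maxItems":20},"only":{"type":"string"},"quiet":{"type":"boolean"},"lines":{"type":"string"}},"required":["ticks"],"additionalProperties":false}. ticks is a list of rows, 1 to 20 of them, each an object with the fields aperture (the opening from 0.0 (shut) to 1.0 (fully open)), tx, ty, tz (the shift in m), drx, dry, drz (a rotation vector in rad); a field left out counts as zero (the opening has to be given); each row shifts and turns the commanded pose from where the row before left it, along the tool's axes as they then stand; what a row does not reach is not made up. A row lasts 1/8 s, in which the tool goes at most 0.0625 m and 0.188 rad, less where a joint would pass 70% of its speed; a pose out of reach is approached as far as the arm can. The fingers move at their own pace and stop on an object; the grip force is fixed at half the most. Time passes only in rows, so rows that do not move let the fingers close. The tool returns the time, the measured TCP pose, the force, the opening and the grip force at its end. only (a regular expression) keeps the lines of the reply that match it, lines (a string "A,B") keeps lines A to B, and quiet returns only ok. Input that does not fit is refused with a message, and nothing moves.
- sensors.state(): the state, without advancing time (a new reading comes with each control period).
- read_camera(name): name is "scene" or "top"; returns a dict with "color" (384x512x3 uint8, red, green, blue), "K" (3x3 intrinsics, pixels), "world_to_cam" (4x4, takes a point from world to camera coordinates). Camera axes: x right, y down, z forward; pixel columns grow to the right and rows downward; lengths in m; the calibration is good to about 2 mm. A picture is of the moment at which its call begins. There is no depth.
- workorder.sign_off(): hands the job in; it is judged then, once.
The state is a dict: "clock": time; "joint_pos": joint angles; "joint_vel": joint speeds; "joint_efforts": joint torques, N m; "ee_pos": TCP position; "orientation": TCP orientation; "contact_force": force on the tool from outside, world axes, zero at the start; "ft_torque": the same for the moment, N m; "width": opening from 0.0 (shut) to 1.0 (fully open); "grasp_force": force on a finger pad.
Only numpy, scipy, OpenCV 4.12 (cv2) and the standard library are available. Lean on these libraries where they do the work, as an engineer would, in place of code of your own. Each camera call takes 0.05 s, during which the arm holds its last target. There are 200 camera calls.

### The job

The card board on the sloping display stand has been pushed aside and is riding up on the stand's pin. Keeping its lower edge in the groove, slide it along until its hole is over the pin and let it drop flat against the stand; then swing the turn button all the way down over the board to lock it. Leave the other goods where they are.

Things in the scene. Friction and masses are not known exactly. Their poses are not given: they have to be found in the camera images.
- stand: Wooden counter display stand, 215 mm deep, 250 mm wide, 155 mm high, fixed, left or right of the table's middle. Origin on the table under its middle; z up, -x its low front, y along its width. Its flat back panel rises to the back at 34 degrees from level
- groove (a point): Middle of the floor of the groove along the panel's low edge, on the panel's face; axes as for pin_foot. The groove is 12.5 mm high under a cover strip whose top is 18.5 mm above the panel and which reaches 10 mm up the slope from the groove floor
- pin_foot (a point): Foot centre of the fixed steel pin, on the panel's face, midway across the stand, hidden under the board at first, 145 mm up the slope from the groove floor. The pin is 12 mm in diameter, 10 mm tall, rounded on top. Axes (those of the sloping panel): x up the slope, y along the stand's width (parallel to the groove), z out of the panel, square to its face
- board: Loose flat wooden card board, 175 mm (its x) by 180 mm (y) by 7 mm (z), 0.2 to 0.42 kg. Origin: centre of its underside; x points from lower to upper edge, z out of its face. Starts with its lower edge in the groove, 30 to 60 mm to the panel's +y side of its place, riding on the pin (4 degrees steeper than the panel). In its place it lies flat on the panel
- board_hole (a point): Centre, at the board's underside, of its through hole, 20 mm in diameter, 145 mm from the lower edge, midway across the width. The hole has a flat steel-coloured rim. Axes as for board
- board_ledge (a point): Top centre of the wooden card ledge glued on the board's face: a bar 60 mm long (along y), 14 mm wide (along x) and 16 mm tall above the face, 60 mm from the lower edge, midway across. It can be gripped across its ends or its sides, or pushed. Axes as for board
- board_edge (a point): Middle of the board's lower edge, on the underside. It stands within 1 mm of the groove floor when the edge is in the groove
- turn_button (a joint): Angle (rad) of the brass turn button, a bar pivoted on the panel above the board, about the panel's z; range -0.5 to 1.571. At 0 it points to the panel's -y, just above the board's upper edge; positive swings its knob down the slope; at 1.571 (a stop) it points straight down over the board, 2.5 mm above its face. Stays put (1 N to turn). Starts at -0.4 to 0. A riding board blocks it
- button_pivot (a point): Pivot of the turn button, 9.5 mm above the panel's face (the level of the bar's underside), 190 mm up from the groove floor and 55 mm to the +y side of the pin. Axes as for pin_foot
- button_knob (a point): Middle of the round upright brass knob on the turn button, 45 mm from the pivot: 14 mm in diameter, its top 10 mm above this point, the bar's top about 11 mm below it. Axes turn with the button: z out of the panel, -y from the pivot to the knob
- keepsake_box: Wooden keepsake box, 145 x 206 x 77 mm, bystander; origin under its centre. It stands at the other of the two places
- service_bell: Brass-coloured counter bell, 84 mm wide, 62 mm high, bystander; origin under its centre
- balm_jar_2: Black screw jar, 56 mm wide, 48 mm high, beside the stand's left side; bystander; origin under its centre
- mug_3: White mug, 98 x 134 x 124 mm, bystander; origin under its centre

How it is judged:
By the outcome, as a careful person would: the job done as asked, in the order asked, and still so for the second after the job is handed in, with the robot touching nothing.
It also fails if it takes over 43 s, if anything falls off the work surface, if the arm or the gripper's body presses on something with over 40 N, if the wrist force passes 120 N, or if a joint passes its speed limit or range.

## Working session

There is one attempt and no reset: what is moved stays moved. The work goes in short steps, Python scripts to look and compute and a tool call to move; the robot and the scene stay as the last step left them, time stands still between calls to the robot, and variables do not carry over. Pictures are saved under pics/ and viewed, at most 10 in all, crops included, and the job is handed in when it is done.

```bash
mkdir -p pics; ls; python3 - <<'E'
from rig import bot, workorder, sensors, read_camera
import cv2,numpy as np
for n in("scene","top"):
    d=read_camera(n)
    cv2.imwrite(f"pics/{n}0.png",cv2.resize(d["color"][:,:,::-1],None,fx=1.5,fy=1.5,interpolation=cv2.INTER_CUBIC))
    print(n,d["K"].tolist(),np.round(d["world_to_cam"],4).tolist())
    np.savez(f"cam_{n}.npz",K=d["K"],T=d["world_to_cam"],c=d["color"])
print(sensors.state())
E
```

```text
pics
rig.py
scene [[355.4009197517027, 0.0, 259.1836716141154], [0.0, 355.4009197517027, 188.8456631968427], [0.0, 0.0, 1.0]] [[0.9044, -0.4263, 0.0201, -0.4867], [-0.2532, -0.5738, -0.7789, 0.2759], [0.3435, 0.6993, -0.6269, 0.7162], [0.0, 0.0, 0.0, 1.0]]
top [[441.4429771591771, 0.0, 260.05661050594495], [0.0, 441.4429771591771, 191.44024042117007], [0.0, 0.0, 1.0]] [[0.0065, -0.9999, -0.0077, 0.0918], [-0.9833, -0.005, -0.1817, 0.5674], [0.1817, 0.0087, -0.9833, 1.2295], [0.0, 0.0, 0.0, 1.0]]
{'clock': 0.1, 'joint_pos': array([ 1.46918127,  0.50174358, -0.42681461,  1.5513437 ,  0.22080316,
        1.13830953, -0.21030735]), 'joint_vel': array([ 4.00115822e-05, -1.64683646e-03,  2.13152318e-04, -3.34969590e-03,
       -1.18194918e-03, -4.82897880e-04,  7.48359337e-04]), 'joint_efforts': array([-1.11650067e-02, -5.67882085e+01, -5.83856955e+00, -2.79915959e+01,
       -6.89672912e-02,  2.41768069e-02,  1.17016552e-04]), 'ee_pos': array([ 0.23165545, -0.60667553,  0.24479   ]), 'orientation': array([-8.65069837e-04,  9.83405076e-01,  1.81421310e-01, -1.30548917e-04]), 'contact_force': array([-0.21084258, -0.04829019, -0.14205787]), 'ft_torque': array([-0.0219618 , -0.0198097 , -0.02426647]), 'grasp_force': 0.0, 'width': 0.9999373599415952}
```

View pics/scene0.png

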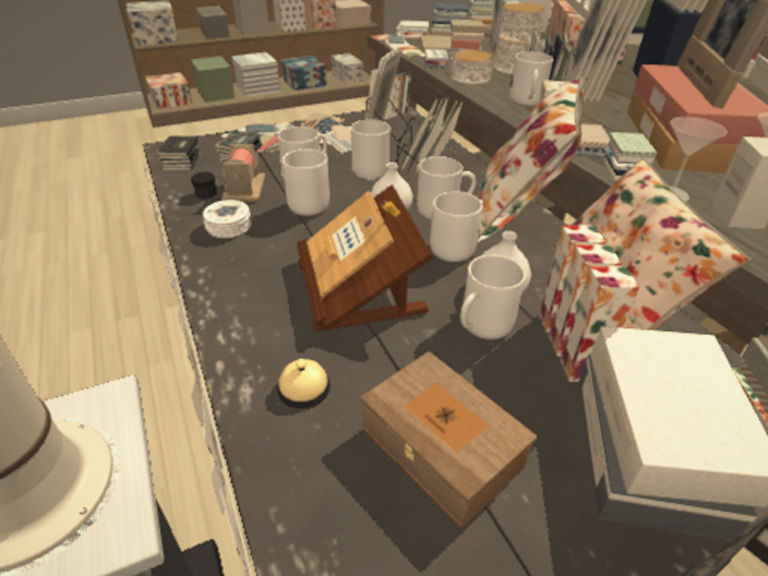

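View pics/top0.png

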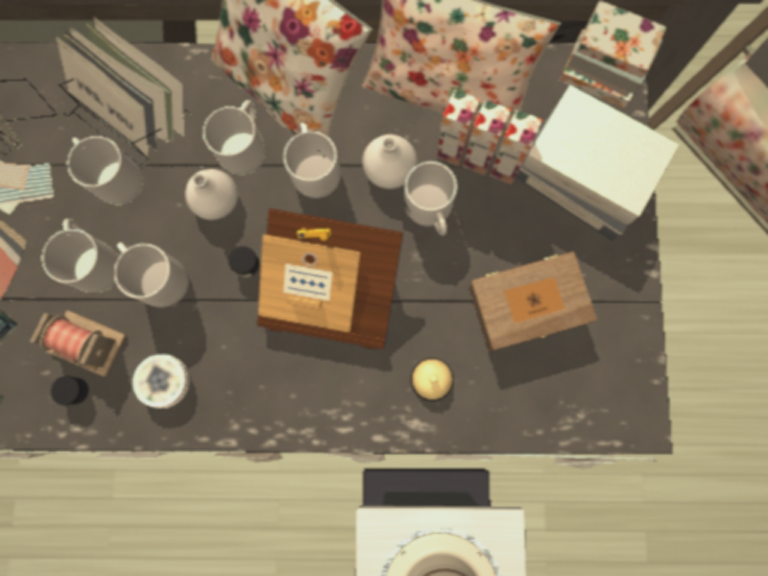

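The overview shows the stand at about (330,275) in the top view, with the board shifted to the left (+y) and the button at the top edge. I'll take enlarged crops to measure it.

```bash
python3 - <<'E'
import cv2,numpy as np
for n,(x,y,w,h) in {"top":(165,130,110,110),"scene":(190,115,110,110)}.items():
    c=np.load(f"cam_{n}.npz")["c"][y:y+h,x:x+w,::-1]
    f=cv2.resize(c,(594,594),interpolation=cv2.INTER_CUBIC) 
    for i in range(0,110,10):
        cv2.putText(f,str(x+i),(int(i*5.4),8),0,.3,(255,255,255),1);cv2.putText(f,str(y+i),(0,int(i*5.4)+3),0,.3,(255,255,255),1)
        cv2.line(f,(int(i*5.4),10),(int(i*5.4),14),(0,255,0));
        f[int(i*5.4)][::27]=(0,255,0); f[::27,int(i*5.4)]=(0,255,0)
    cv2.imwrite(f"pics/{n}1.png",f)
E
```

```text
(no output)
```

View pics/top1.png

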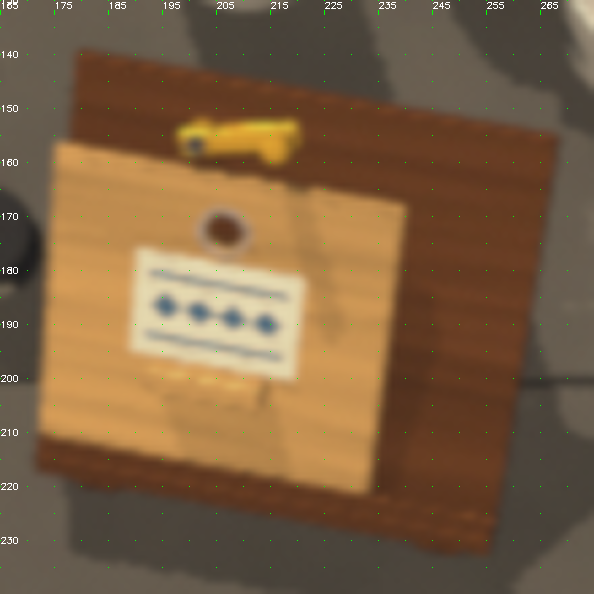

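View pics/scene1.png

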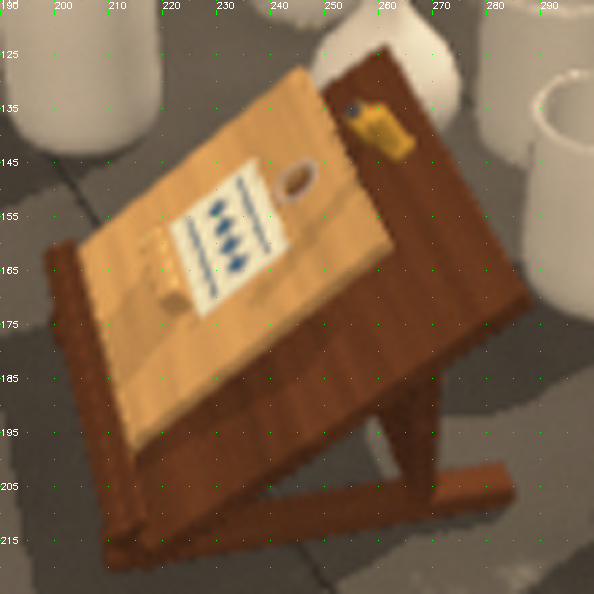

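```bash
cat > geo.py <<'E'
import numpy as np,cv2
from scipy.optimize import least_squares
from scipy.spatial.transform import Rotation as R
def cam(n):
    d=np.load(f"cam_{n}.npz");return d["K"],d["T"]
def proj(n,P):
    K,T=cam(n);q=K@(T[:3,:3]@np.asarray(P)+T[:3,3]);return q[:2]/q[2]
def Rp(yaw): return R.from_euler('z',yaw)*R.from_euler('y',-np.radians(34))
def panel(p,v): return p[:3]+Rp(p[3]).apply(v)
def board(p,s,v,t=4): return panel(p,np.array([0,s,0])+R.from_euler('y',-np.radians(t)).apply(v))
E
cat > fit.py <<'E'
from geo import *
org={"top":(165,130),"scene":(190,115)}
O=[("top","P",1,(78,49)),("top","P",-1,(557,135)),("top","B",1,(56,142)),("top","B",-1,(406,205)),("top","H",0,(224,231)),("top","V",0,(195,145)),
("scene","P",1,(386,46)),("scene","P",-1,(530,298)),("scene","B",1,(302,67)),("scene","B",-1,(393,247)),("scene","H",0,(297,181)),("scene","V",0,(355,110))]
def pt(q,k,a):
    if k=="P":return panel(q,[q[5],a*.125,0])
    if k=="B":return board(q,q[4],[.175,a*.09,.007])
    if k=="H":return board(q,q[4],[.145,0,.007])
    return panel(q,[.19,.055,.016])
def f(q):
    return np.concatenate([proj(n,pt(q,k,a))-(np.array(o)+.5)/5.4+.5-org[n] for n,k,a,o in O])
r=least_squares(f,[.5,.15,.03,-.15,.04,.24],loss="soft_l1")
print(np.round(r.x,4));print(np.round(f(r.x).reshape(-1,2),1).tolist());np.save("q.npy",r.x)
q=r.x
for nm,w in dict(pin=panel(q,[.145,0,0]),ledge=board(q,q[4],[.06,0,.023]),pivot=panel(q,[.19,.055,.0095]),top=panel(q,[q[5],0,0])).items():print(nm,np.round(w,4))
E
python3 fit.py
```

```text
[ 0.4918  0.2275  0.0303 -0.1731  0.0354  0.2191]
[[-0.9, 0.6], [0.3, 0.3], [-0.1, 1.0], [-0.3, 0.7], [0.1, 0.0], [0.1, -1.0], [0.2, -0.5], [0.2, -0.6], [0.3, 0.0], [-0.5, -0.8], [0.7, 0.6], [1.4, 1.2]]
pin [0.6102 0.2068 0.1114]
ledge [0.5305 0.2567 0.0854]
pivot [0.6512 0.2554 0.1444]
top [0.6707 0.1962 0.1528]
```

```bash
python3 - <<'E'
from geo import *
q=np.load("q.npy");org={"top":(165,130),"scene":(190,115)}
c=lambda n,P:np.round((proj(n,P)-org[n]+.5)*5.4).astype(int).tolist()
for a in(-.4,-.3,-.2,-.1,0):
    for h in(.0135,.0345):
        P=panel(q,[.19-.045*np.sin(a),.055-.045*np.cos(a),h]);print(a,h,c("top",P),c("scene",P))
for v in([.06,.03,.023],[.06,-.03,.023],[.06,-.03,.007]):
    P=board(q,q[4],v);print("ledge",c("top",P),c("scene",P))
E
```

```text
-0.4 0.0135 [281, 120] [414, 140]
-0.4 0.0345 [273, 133] [393, 114]
-0.3 0.0135 [284, 129] [408, 147]
-0.3 0.0345 [275, 142] [387, 120]
-0.2 0.0135 [285, 137] [401, 153]
-0.2 0.0345 [277, 150] [380, 126]
-0.1 0.0135 [285, 146] [395, 158]
-0.1 0.0345 [277, 159] [374, 132]
0 0.0135 [285, 154] [388, 164]
0 0.0345 [276, 168] [367, 137]
ledge [149, 380] [152, 236]
ledge [262, 400] [172, 298]
ledge [268, 386] [191, 315]
```

```bash
cat > go.py <<'E'
# python3 go.py x y z(mm, panel frame) turn(rad about tool z, 0 = tool x up slope): error in tool axes
import sys
from geo import *
from rig import bot, workorder, sensors, read_camera
q=np.load("q.npy");x,y,z,a=map(float,sys.argv[1:5])
s=sensors.state();w=s["orientation"];C=R.from_quat(np.r_[w[1:],w[0]])
T=Rp(q[3])*R.from_euler('x',np.pi)*R.from_euler('z',a)
tgt=panel(q,np.array([x,y,z])/1e3)
print("target",np.round(tgt,3),"tool d",np.round(C.inv().apply(tgt-s["ee_pos"]),4),"rot",np.round((C.inv()*T).as_rotvec(),3),
 "in panel now(mm)",np.round(1e3*Rp(q[3]).inv().apply(s["ee_pos"]-q[:3]),1),"F",np.round(s["contact_force"],1),"w",round(s["width"],3),"q",np.round(s["joint_pos"],2))
E
python3 go.py 60 35.4 130 0
```

```text
target [0.475 0.266 0.172] tool d [ 0.5391 -0.7285  0.0744] rot [-0.161  0.579  0.521] in panel now(mm) [  26.6 -866.5  240.8] F [-0.2 -0.  -0.1] w 1.0 q [ 1.47  0.5  -0.43  1.55  0.22  1.14 -0.21]
```

{"api": "creep_tool", "payload": {
  "ticks": [
    {"aperture":1,"tx":0.05,"ty":0.02,"tz":-0.015},
    {"aperture":1,"tx":0.05,"ty":0.02,"tz":-0.015},
    {"aperture":1,"tx":0.05,"ty":0.02,"tz":-0.015},
    {"aperture":1,"tx":0.026,"ty":-0.0526},
    {"aperture":1,"tx":0.026,"ty":-0.0526},
    {"aperture":1,"tx":0.026,"ty":-0.0526},
    {"aperture":1,"tx":0.026,"ty":-0.0526},
    {"aperture":1,"tx":0.026,"ty":-0.0526},
    {"aperture":1,"tx":0.026,"ty":-0.0526},
    {"aperture":1,"tx":0.026,"ty":-0.0526},
    {"aperture":1,"tx":0.026,"ty":-0.0526},
    {"aperture":1,"tx":0.026,"ty":-0.0526},
    {"aperture":1,"tx":0.026,"ty":-0.0526},
    {"aperture":1,"tx":0.026,"ty":-0.0526},
    {"aperture":1,"tx":0.026,"ty":-0.0526},
    {"aperture":1,"tx":0.026,"ty":-0.0526},
    {"aperture":1,"tx":0.026,"ty":-0.0526},
    {"aperture":1}
  ]
}}

```text
clock: 2.35
ee_pos: [0.4691, 0.2142, 0.2909]
orientation: [-0.002, 0.983, 0.186, 0.0]
contact_force: [-0.5, 0.3, -0.7]
width: 1.002
grasp_force: 0.0
```

{"api": "creep_tool", "payload": {
  "ticks": [
    {"aperture":1,"drx":-0.032,"dry":0.116,"drz":0.104},
    {"aperture":1,"drx":-0.032,"dry":0.116,"drz":0.104},
    {"aperture":1,"drx":-0.032,"dry":0.116,"drz":0.104},
    {"aperture":1,"drx":-0.032,"dry":0.116,"drz":0.104},
    {"aperture":1,"drx":-0.032,"dry":0.116,"drz":0.104},
    {"aperture":1}
  ]
}}

```text
clock: 3.1
ee_pos: [0.4698, 0.2047, 0.3024]
orientation: [0.015, 0.97, -0.03, 0.24]
contact_force: [-0.0, -1.3, -0.7]
width: 0.999
grasp_force: 0.0
```

```bash
python3 go.py 60 35.4 130 0
```

```text
target [0.475 0.266 0.172] tool d [-0.0594 -0.0636  0.1155] rot [-0.043  0.106  0.099] in panel now(mm) [137.4 -26.2 235.5] F [-0.  -1.3 -0.7] w 0.999 q [ 0.74 -0.07 -1.35  2.13  0.39  0.68 -2.52]
```

{"api": "creep_tool", "payload": {
  "ticks": [
    {"aperture":1,"drz":-0.18},
    {"aperture":1,"drz":-0.18},
    {"aperture":1,"drz":-0.18},
    {"aperture":1,"drz":-0.18},
    {"aperture":1}
  ]
}}

```text
clock: 3.72
ee_pos: [0.4703, 0.2069, 0.3029]
orientation: [0.095, 0.919, 0.314, 0.22]
contact_force: [-0.0, 0.7, -0.4]
width: 0.997
grasp_force: 0.0
```

```bash
python3 go.py 60 35.4 130 -3.1416
```

```text
target [0.475 0.266 0.172] tool d [-0.0049 -0.085   0.1162] rot [-0.108 -0.106 -2.32 ] in panel now(mm) [137.8 -23.9 235.8] F [-0.   0.7 -0.4] w 0.997 q [ 0.61 -0.05 -1.24  2.13  0.42  0.7  -1.83]
```

{"api": "creep_tool", "payload": {
  "ticks": [
    {"aperture":1,"drx":-0.008,"dry":-0.008,"drz":-0.178},
    {"aperture":1,"drx":-0.008,"dry":-0.008,"drz":-0.178},
    {"aperture":1,"drx":-0.008,"dry":-0.008,"drz":-0.178},
    {"aperture":1,"drx":-0.008,"dry":-0.008,"drz":-0.178},
    {"aperture":1,"drx":-0.008,"dry":-0.008,"drz":-0.178},
    {"aperture":1,"drx":-0.008,"dry":-0.008,"drz":-0.178},
    {"aperture":1,"drx":-0.008,"dry":-0.008,"drz":-0.178},
    {"aperture":1,"drx":-0.008,"dry":-0.008,"drz":-0.178},
    {"aperture":1,"drx":-0.008,"dry":-0.008,"drz":-0.178},
    {"aperture":1,"drx":-0.008,"dry":-0.008,"drz":-0.178},
    {"aperture":1,"drx":-0.008,"dry":-0.008,"drz":-0.178},
    {"aperture":1,"drx":-0.008,"dry":-0.008,"drz":-0.178},
    {"aperture":1,"drx":-0.008,"dry":-0.008,"drz":-0.178},
    {"aperture":1}
  ]
}}

```text
clock: 5.48
ee_pos: [0.4701, 0.207, 0.303]
orientation: [0.29, 0.087, 0.953, -0.024]
contact_force: [0.2, -0.2, 0.6]
width: 1.001
grasp_force: 0.0
```

```bash
python3 go.py 60 35.4 130 -3.1416
```

```text
target [0.475 0.266 0.172] tool d [0.078  0.0586 0.1061] rot [-0.001 -0.002 -0.009] in panel now(mm) [137.7 -23.9 236. ] F [ 0.2 -0.2  0.6] w 1.001 q [ 0.53 -0.04 -1.26  2.18  0.67  0.71  0.19]
```

{"api": "creep_tool", "payload": {
  "ticks": [
    {"aperture":1,"tx":0.026,"ty":0.0195,"tz":0.035},
    {"aperture":1,"tx":0.026,"ty":0.0195,"tz":0.035},
    {"aperture":1,"tx":0.026,"ty":0.0195,"tz":0.035},
    {"aperture":1},
    {"aperture":1}
  ]
}}

```text
clock: 6.1
ee_pos: [0.4691, 0.2541, 0.1834]
orientation: [0.283, 0.085, 0.955, -0.032]
contact_force: [0.7, 0.1, 0.2]
width: 0.999
grasp_force: 0.0
```

```bash
python3 go.py 60 35.4 33.5 -3.1416
```

```text
target [0.528 0.257 0.092] tool d [0.0014 0.0148 0.1083] rot [-0.015 -0.017  0.001] in panel now(mm) [ 63.3  22.3 141.9] F [0.7 0.1 0.2] w 0.999 q [ 0.1   0.44 -1.12  2.22  1.29  0.96 -0.47]
```

{"api": "creep_tool", "payload": {
  "ticks": [
    {"aperture":1,"tx":0.001,"ty":0.0148,"tz":0.02,"drx":-0.015,"dry":-0.017},
    {"aperture":1,"tz":0.04},
    {"aperture":1},
    {"aperture":1}
  ]
}}

```text
clock: 6.6
ee_pos: [0.5044, 0.2622, 0.1348]
orientation: [0.293, 0.083, 0.952, -0.025]
contact_force: [-0.1, 0.7, 0.4]
width: 1.0
grasp_force: 0.0
```

```bash
python3 go.py 60 35.4 33.5 -3.1416
python3 - <<'E'
from rig import bot, workorder, sensors, read_camera
import cv2,numpy as np
d={n:read_camera(n)["color"][:,:,::-1] for n in("top","scene")}
f=[cv2.resize(c,(400,400),interpolation=cv2.INTER_CUBIC) for c in(d["top"][130:240,165:275],d["scene"][105:215,190:300])]
cv2.imwrite("pics/a.png",np.hstack(f))
E
```

```text
target [0.528 0.257 0.092] tool d [ 0.0039 -0.0009  0.0495] rot [ 0.     0.003 -0.   ] in panel now(mm) [63.7 36.3 83. ] F [-0.1  0.7  0.4] w 1.0 q [ 0.01  0.58 -1.    2.19  1.49  0.96 -0.59]
```

View pics/a.png

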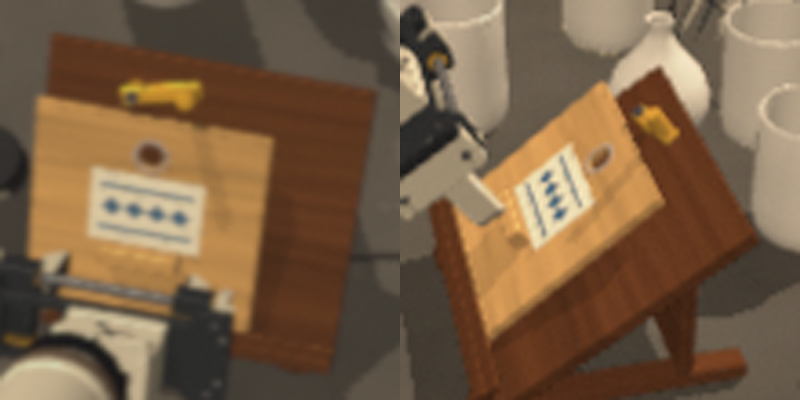

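The gripper sits over the ledge, which is at about (140,265) in the top panel, with a finger on each side. The view matches the model, so I'll descend.

{"api": "creep_tool", "payload": {
  "ticks": [
    {"aperture":1,"tx":0.004,"ty":-0.001,"tz":0.025},
    {"aperture":1,"tz":0.0245},
    {"aperture":1},
    {"aperture":0.78},
    {"aperture":0.78}
  ]
}}

```text
clock: 7.32
ee_pos: [0.5272, 0.257, 0.0904]
orientation: [0.292, 0.082, 0.953, -0.026]
contact_force: [-4.5, -1.7, 6.8]
width: 0.831
grasp_force: 4.0
```

```bash
python3 go.py 60 0 33.5 -3.1416
```

```text
target [0.522 0.222 0.092] tool d [-0.0017 -0.0352 -0.0003] rot [-0.001  0.002  0.002] in panel now(mm) [58.2 35.2 33.1] F [-4.5 -1.7  6.8] w 0.831 q [-0.01  0.69 -0.92  2.17  1.62  0.96 -0.66]
```

{"api": "creep_tool", "payload": {
  "ticks": [
    {"aperture":0.78,"tz":-0.004},
    {"aperture":0.78},
    {"aperture":0.78}
  ]
}}

```text
clock: 7.7
ee_pos: [0.5253, 0.2579, 0.0926]
orientation: [0.292, 0.081, 0.953, -0.026]
contact_force: [0.5, 0.0, 0.1]
width: 0.782
grasp_force: 0.0
```

```bash
python3 go.py 60 0 33.5 -3.1416
```

```text
target [0.522 0.222 0.092] tool d [-0.0021 -0.0358  0.0026] rot [0.    0.001 0.003] in panel now(mm) [57.8 35.8 36.1] F [0.5 0.  0.1] w 0.782 q [-0.01  0.68 -0.92  2.18  1.61  0.96 -0.65]
```

{"api": "creep_tool", "payload": {
  "ticks": [
    {"aperture":0.78,"ty":-0.008},
    {"aperture":0.78,"ty":-0.008},
    {"aperture":0.78,"ty":-0.008},
    {"aperture":0.78,"ty":-0.008},
    {"aperture":0.78,"ty":-0.006},
    {"aperture":0.78}
  ]
}}

```text
clock: 8.45
ee_pos: [0.5185, 0.2185, 0.092]
orientation: [0.291, 0.082, 0.953, -0.027]
contact_force: [-0.4, 0.1, 0.5]
width: 0.784
grasp_force: 0.0
```

```bash
python3 go.py 60 -6 36 -3.1416
```

```text
target [0.52  0.216 0.094] tool d [-0.0024 -0.0017 -0.0004] rot [-0.003  0.     0.002] in panel now(mm) [57.6 -4.3 35.6] F [-0.4  0.1  0.5] w 0.784 q [ 0.06  0.64 -0.92  2.24  1.65  0.91 -0.67]
```

{"api": "creep_tool", "payload": {
  "ticks": [
    {"aperture":0.78,"ty":-0.002},
    {"aperture":0.78}
  ]
}}

```text
clock: 8.7
ee_pos: [0.5182, 0.2178, 0.0922]
orientation: [0.291, 0.082, 0.953, -0.026]
contact_force: [1.3, 0.1, -0.6]
width: 0.783
grasp_force: 0.0
```

```bash
python3 go.py 60 -6 36 -3.1416;
python3 - <<'E'
from rig import bot, workorder, sensors, read_camera
import cv2,numpy as np
d={n:read_camera(n)["color"][:,:,::-1] for n in("top","scene")}
f=[cv2.resize(c,(400,400),interpolation=cv2.INTER_CUBIC) for c in(d["top"][130:240,165:275],d["scene"][105:215,190:300])]
cv2.imwrite("pics/b.png",np.hstack(f))
E
```

```text
target [0.52  0.216 0.094] tool d [-0.0025 -0.001  -0.0002] rot [-0.001 -0.     0.003] in panel now(mm) [57.5 -5.  35.8] F [ 1.3  0.1 -0.6] w 0.783 q [ 0.06  0.64 -0.92  2.25  1.65  0.91 -0.67]
```

View pics/b.png

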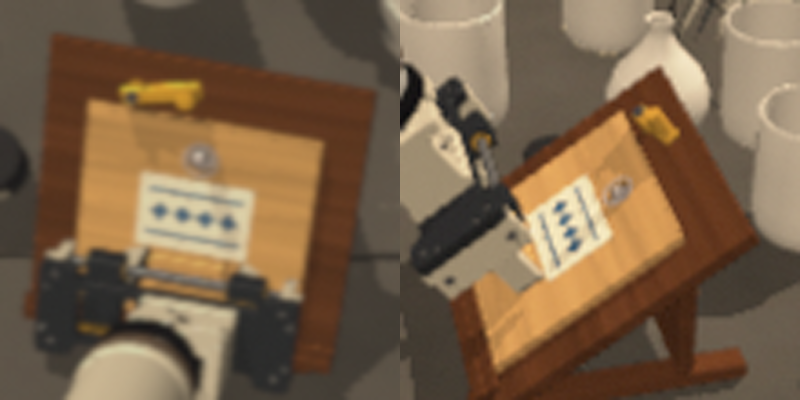

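The hole now shows the pin inside it, at (200,158) in the top panel. I'll compare the board's upper corners with flat and riding predictions.

```bash
python3 - <<'E'
from geo import *
q=np.load("q.npy");org={"top":(165,130),"scene":(190,105)}
c=lambda n,P:np.round((proj(n,P)-org[n]+.5)*400/110).astype(int).tolist()
for t in(0,4):
  for s in(-.003,0,.003):
    print(t,s,[c(n,board(q,s,[.175,a*.09,.007],t)) for n in("top","scene") for a in(1,-1)])
E
python3 go.py 60 -3 90 -3.1416
```

```text
0 -0.003 [[92, 102], [325, 143], [225, 114], [288, 239]]
0 0 [[88, 101], [321, 142], [224, 112], [286, 237]]
0 0.003 [[84, 101], [317, 142], [223, 110], [285, 234]]
4 -0.003 [[88, 108], [323, 150], [216, 105], [278, 230]]
4 0 [[84, 108], [319, 149], [215, 103], [277, 227]]
4 0.003 [[80, 107], [315, 148], [214, 101], [276, 225]]
target [0.491 0.225 0.138] tool d [-0.0025  0.0017 -0.0542] rot [-0.001 -0.     0.003] in panel now(mm) [57.5 -4.8 35.8] F [ 0.3 -0.3 -0.3] w 0.778 q [ 0.06  0.64 -0.92  2.25  1.65  0.91 -0.67]
```

The corners match a flat board to within 1 mm of its place. I'll retract and turn the tool for the knob.

{"api": "creep_tool", "payload": {
  "ticks": [
    {"aperture":0.85,"ty":0.002},
    {"aperture":0.85,"tz":-0.027},
    {"aperture":0.85,"tz":-0.027},
    {"aperture":0.5,"drz":-0.177},
    {"aperture":0.5,"drz":-0.177},
    {"aperture":0.5,"drz":-0.177},
    {"aperture":0.5,"drz":-0.177},
    {"aperture":0.5,"drz":-0.177},
    {"aperture":0.5,"drz":-0.177},
    {"aperture":0.5,"drz":-0.177},
    {"aperture":0.5,"drz":-0.177},
    {"aperture":0.5,"drz":-0.177},
    {"aperture":0.5,"drz":-0.177},
    {"aperture":0.5}
  ]
}}

```text
clock: 10.55
ee_pos: [0.4888, 0.2256, 0.1371]
orientation: [-0.165, 0.685, -0.667, 0.242]
contact_force: [-0.7, 0.2, -0.6]
width: 0.495
grasp_force: 0.0
```

```bash
python3 go.py 199 11 90 -4.912
```

```text
target [0.607 0.219 0.216] tool d [ 0.0151 -0.1413  0.    ] rot [-0.    -0.     0.001] in panel now(mm) [57.5 -2.3 90. ] F [-0.7  0.2 -0.6] w 0.495 q [ 0.1   0.52 -1.02  2.27  1.5   0.91  1.17]
```

{"api": "creep_tool", "payload": {
  "ticks": [
    {"aperture":0.5,"tx":0.005,"ty":-0.047},
    {"aperture":0.5,"tx":0.005,"ty":-0.047},
    {"aperture":0.5,"tx":0.005,"ty":-0.047},
    {"aperture":0.5},
    {"aperture":0.5}
  ]
}}

```text
clock: 11.18
ee_pos: [0.6055, 0.2186, 0.2153]
orientation: [-0.164, 0.685, -0.667, 0.241]
contact_force: [-0.1, 1.1, 0.5]
width: 0.501
grasp_force: 0.0
```

```bash
python3 go.py 199 11 37 -4.912
python3 - <<'E'
from rig import bot, workorder, sensors, read_camera
import cv2,numpy as np
d={n:read_camera(n)["color"][:,:,::-1] for n in("top","scene")}
f=[cv2.resize(c,(400,400),interpolation=cv2.INTER_CUBIC) for c in(d["top"][130:210,165:245],d["scene"][95:175,215:295])]
cv2.imwrite("pics/c.png",np.hstack(f))
E
```

```text
target [0.636 0.213 0.172] tool d [ 0.0001 -0.0015  0.0529] rot [ 0.001 -0.     0.   ] in panel now(mm) [197.6  10.9  89.9] F [-0.1  1.1  0.5] w 0.501 q [ 0.24  0.51 -1.04  2.02  1.31  0.88  1.6 ]
```

View pics/c.png

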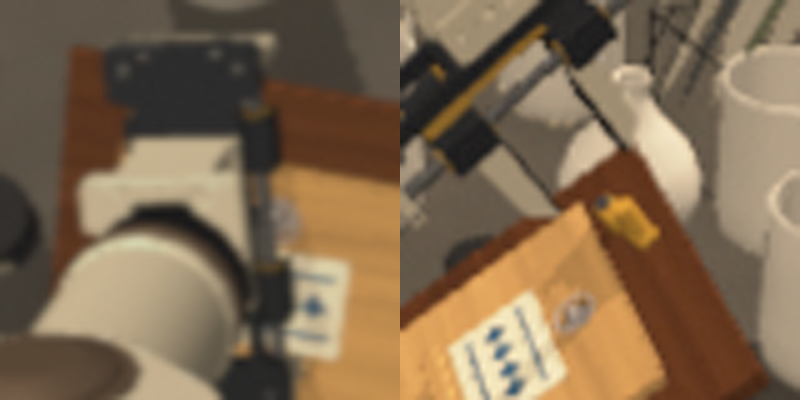

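The open fingers are above the button, whose knob is at about (635,225) in the scene panel. I'll descend around it.

{"api": "creep_tool", "payload": {
  "ticks": [
    {"aperture":0.5,"ty":-0.0015,"tz":0.025},
    {"aperture":0.5,"tz":0.02},
    {"aperture":0.5,"tz":0.007},
    {"aperture":0.5}
  ]
}}

```text
clock: 11.78
ee_pos: [0.6354, 0.2142, 0.1731]
orientation: [-0.164, 0.686, -0.666, 0.241]
contact_force: [0.0, 0.2, 0.2]
width: 0.502
grasp_force: 0.0
```

```bash
python3 go.py 199 11 37 -4.912
```

```text
target [0.636 0.213 0.172] tool d [0.0006 0.0002 0.0009] rot [0.001 0.    0.003] in panel now(mm) [199.   11.7  37.9] F [0.  0.2 0.2] w 0.502 q [ 0.2   0.61 -0.96  1.99  1.43  0.87  1.54]
```

{"api": "creep_tool", "payload": {
  "ticks": [
    {"aperture":0.25},
    {"aperture":0.25},
    {"aperture":0.25}
  ]
}}

```text
clock: 12.15
ee_pos: [0.6364, 0.214, 0.1743]
orientation: [-0.165, 0.686, -0.666, 0.242]
contact_force: [-0.8, -0.4, -0.8]
width: 0.26
grasp_force: 0.0
```

```bash
python3 go.py 199 11 37 -4.912
```

```text
target [0.636 0.213 0.172] tool d [0.0003 0.0016 0.0014] rot [-0.001 -0.     0.002] in panel now(mm) [200.6  11.6  38.4] F [-0.8 -0.4 -0.8] w 0.26 q [ 0.2   0.6  -0.96  1.99  1.43  0.87  1.54]
```

{"api": "creep_tool", "payload": {
  "ticks": [
    {"aperture":0.25,"tx":-0.0005,"ty":0.0067,"drz":0.15},
    {"aperture":0.25,"tx":-0.0005,"ty":0.0067,"drz":0.15},
    {"aperture":0.25,"tx":-0.0005,"ty":0.0067,"drz":0.15},
    {"aperture":0.25,"tx":-0.0005,"ty":0.0067,"drz":0.15},
    {"aperture":0.25,"tx":-0.0005,"ty":0.0067,"drz":0.15},
    {"aperture":0.25,"tx":-0.0005,"ty":0.0067,"drz":0.15},
    {"aperture":0.25}
  ]
}}

```text
clock: 13.02
ee_pos: [0.6068, 0.2289, 0.1526]
orientation: [0.253, -0.329, 0.898, -0.146]
contact_force: [0.3, 0.7, -0.2]
width: 0.249
grasp_force: 0.0
```

```bash
python3 go.py 150 50 37 -3.1416
```

```text
target [0.603 0.259 0.145] tool d [-0.0143  0.0278  0.0012] rot [0.    0.    0.875] in panel now(mm) [162.1  21.2  38.2] F [ 0.3  0.7 -0.2] w 0.249 q [ 0.13  0.6  -0.93  2.04  1.47  0.87  0.53]
```

{"api": "creep_tool", "payload": {
  "ticks": [
    {"aperture":0.25,"tx":-0.0005,"ty":0.0067,"drz":0.15},
    {"aperture":0.25,"tx":-0.0005,"ty":0.0067,"drz":0.15},
    {"aperture":0.25,"tx":-0.0005,"ty":0.0067,"drz":0.15},
    {"aperture":0.25,"tx":-0.0005,"ty":0.0067,"drz":0.15},
    {"aperture":0.25,"tx":-0.0005,"ty":0.0067,"drz":0.15},
    {"aperture":0.25},
    {"aperture":0.25}
  ]
}}

```text
clock: 13.9
ee_pos: [0.5996, 0.2592, 0.1441]
orientation: [0.289, 0.022, 0.956, -0.044]
contact_force: [-0.3, -0.6, -0.2]
width: 0.253
grasp_force: 0.0
```

```bash
python3 go.py 145 60 37 -3.1416
```

```text
target [0.6   0.269 0.142] tool d [0.0008 0.0104 0.001 ] rot [-0.     0.001  0.127] in panel now(mm) [147.1  49.8  38. ] F [-0.3 -0.6 -0.2] w 0.253 q [ 0.05  0.63 -0.91  2.02  1.47  0.9  -0.26]
```

{"api": "creep_tool", "payload": {
  "ticks": [
    {"aperture":0.25,"tx":0.001,"ty":0.005,"drz":0.127},
    {"aperture":0.25,"ty":0.004},
    {"aperture":0.25}
  ]
}}

```text
clock: 14.28
ee_pos: [0.5996, 0.2684, 0.143]
orientation: [0.291, 0.083, 0.953, -0.025]
contact_force: [1.2, 0.4, -0.5]
width: 0.247
grasp_force: 0.0
```

```bash
python3 go.py 145 60 37 -3.1416
```

```text
target [0.6   0.269 0.142] tool d [0.0002 0.0011 0.001 ] rot [ 0.     0.    -0.001] in panel now(mm) [145.2  58.9  38. ] F [ 1.2  0.4 -0.5] w 0.247 q [ 0.03  0.64 -0.9   2.01  1.47  0.91 -0.39]
```

{"api": "creep_tool", "payload": {
  "ticks": [
    {"aperture":0.25,"ty":0.003},
    {"aperture":0.25}
  ]
}}

```text
clock: 14.52
ee_pos: [0.6, 0.2704, 0.1428]
orientation: [0.291, 0.085, 0.953, -0.026]
contact_force: [-2.0, -2.9, 0.5]
width: 0.248
grasp_force: 1.4
```

```bash
python3 go.py 145 60 37 -3.1416
```

```text
target [0.6   0.269 0.142] tool d [ 0.0001 -0.0009  0.0007] rot [-0.002  0.    -0.003] in panel now(mm) [145.1  60.9  37.7] F [-2.  -2.9  0.5] w 0.248 q [ 0.02  0.64 -0.9   2.01  1.46  0.92 -0.4 ]
```

{"api": "creep_tool", "payload": {
  "ticks": [
    {"aperture":0.25,"ty":0.003},
    {"aperture":0.25}
  ]
}}

```text
clock: 14.78
ee_pos: [0.6002, 0.2707, 0.1425]
orientation: [0.291, 0.086, 0.952, -0.028]
contact_force: [-6.9, -7.9, 5.5]
width: 0.249
grasp_force: 4.6
```

```bash
python3 go.py 145 60 37 -3.1416
```

```text
target [0.6   0.269 0.142] tool d [ 0.0001 -0.0012  0.0004] rot [-0.007  0.001 -0.004] in panel now(mm) [145.1  61.3  37.4] F [-6.9 -7.9  5.5] w 0.249 q [ 0.02  0.65 -0.9   2.    1.46  0.93 -0.4 ]
```

Stopped against the hard stop at about 8–12 N. I'll back off, lift clear and check.

{"api": "creep_tool", "payload": {
  "ticks": [
    {"aperture":0.45,"ty":-0.006},
    {"aperture":0.5},
    {"aperture":0.5,"tz":-0.01},
    {"aperture":0.5,"tz":-0.04},
    {"aperture":0.5,"tx":-0.03,"tz":-0.05},
    {"aperture":0.5,"tx":0.05,"tz":-0.03},
    {"aperture":0.5,"tx":0.06},
    {"aperture":0.5,"tx":0.06},
    {"aperture":0.5,"tx":0.04},
    {"aperture":0.5}
  ]
}}

```text
clock: 16.02
ee_pos: [0.3777, 0.3086, 0.149]
orientation: [0.29, 0.081, 0.953, -0.024]
contact_force: [0.6, 1.1, 0.5]
width: 0.505
grasp_force: 0.0
```

```bash
python3 - <<'E'
from rig import bot, workorder, sensors, read_camera
import cv2,numpy as np
d={n:read_camera(n)["color"][:,:,::-1] for n in("top","scene")}
f=[cv2.resize(c,(400,400),interpolation=cv2.INTER_CUBIC) for c in(d["top"][130:240,165:275],d["scene"][105:215,190:300])]
cv2.imwrite("pics/d.png",np.hstack(f))
E
```

```text
(no output)
```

View pics/d.png

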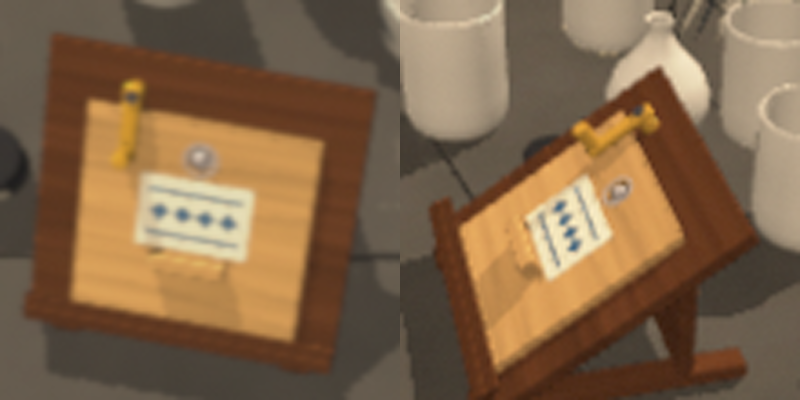

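The board is flat with the pin in its hole at (200,158). The button points straight down over the board, (133,90) to (122,160), and the gripper is clear.

```bash
python3 -c "
from rig import bot, workorder, sensors, read_camera
print(workorder.sign_off())"
```

```text
the job is handed in; nothing more can be done
None
```

The board lies flat on the stand with the pin in its hole, the turn button is swung down to its stop over it, and I handed the job in at about 16 s; no other goods were touched.

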